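Lever up the caddy cover and bring the cobalt jar to the front

TASK

Lever up the clear cover of the jar caddy by putting the thin blade of the wooden root pick into the slot in the caddy's front and lifting; keep the gripper itself off the cover until the pick has raised it. Swing the cover up until it stands upright or leans back, and lay the pick down on the bench, clear of the caddy. Then turn the turntable until the one cobalt jar faces squarely to the caddy's front (the side with the slot and the red mark), and finish with the fingers still gripping the turntable, holding it still there; leave the other things on the bench where they are.

Things in the scene. Friction and masses are not known exactly. Their poses are not given: they have to be found in the camera images.
- pick: Root pick lying loose on the bench, 220 mm long, 70 g. Origin on its underside below the handle; x points along it to the blade tip, z up. Dark wooden handle x -65 to 55 mm, 20 mm wide, 26 mm high. Thin bamboo blade on its centre line, x 55 to 155 mm, 14 mm wide, 4 mm thick (z 11 to 15 mm).
- pick_grip (a point): Good place to grip the handle, near the centre of mass: 15 mm ahead of the pick's origin, 13 mm above its underside.
- pick_tip (a point): Middle of the end of the pick's blade; 140 mm ahead of pick_grip.
- caddy: White square caddy fixed to the bench, 190 x 190 mm, 100 mm high, walls 8 mm, open at the top under its cover. Origin at the centre of its underside; its front (slot, red mark) faces along its own -x, z up. Its yaw is such that the front faces more or less towards the robot's right (-y).
- slot (a point): Middle of the slot at the outer face of the front wall, 94 mm above the bench. The slot is 60 mm wide (caddy's y) and 12 mm high (88 to 100 mm), through the 8 mm front wall directly under the cover. Behind it is free space for 55 mm above the jars' tops (60 mm high).
- hinge (a point): Middle of the cover's hinge axis, at the top of the caddy's rear wall (caddy +95 mm x, 100 mm high). The axis runs along the caddy's y.
- cover: Clear flat cover, 190 x 190 x 6 mm, 150 g, hinged on the rear wall, front edge (white stripe) flush with the front wall. Origin mid hinge axis, on its underside; it runs along its own -x; z up when shut. Opens upward about its y axis from level to a stop at 1.85 rad (leaning back). Stiff hinge (0.2 N m): stays where left; 2 to 3 N at the front edge lifts it.
- cover_edge (a point): Middle of the cover's front edge, on its underside.
- turntable: Wooden disc, 160 mm across, turning either way without end about the caddy's centre (friction 0.05 N m; stays where left). Carries a knob and six fixed jars (36 mm wide, tops 60 mm above the bench, 57 mm from the axis): five cream, one cobalt blue along its own -x. Origin on the axis, 10 mm above the bench, z up. Cobalt faces front when its x axis points as the caddy's x.
- marked_jar (a point): On the centre line of the cobalt jar, 60 mm above the bench, 57 mm from the turntable axis.
- knob_grip (a point): On the axis, 82 mm above the bench: where to grip the knob from above. The knob is a dark wooden bar 56 mm long (along the turntable's x, so it points at the cobalt jar), 16 mm wide, from 60 to 96 mm above the bench, well above the jars.
- pliers: Stainless pliers, loose, 150 mm long, 13 mm high; not to be disturbed. Origin under the middle.
- scoop: Aluminium scoop, loose, 210 mm long, 32 mm high; not to be disturbed. Origin under the back of the blade.
- cobalt_pot: Empty cobalt pot, loose, 72 mm across, 60 mm high; not to be disturbed. Origin under its centre.
- saucer: Cream saucer, loose, 100 mm across, 16 mm high; not to be disturbed. Origin under its centre.
- sprayer: Green bottle, loose, 60 mm across, 150 mm high; not to be disturbed. Origin under its centre.
- seed_tin: Aluminium tin, loose, 56 mm across, 60 mm high; not to be disturbed. Origin under its centre.
Not all that is in view belongs to the job. Of the things shaped like the pick, the dark wooden one is meant.

How it is judged:
By the outcome, as a careful person would: the job done as asked, in the order asked, and still so for the second after the job is handed in, while the arm keeps its last pose, push and grip.
It also fails if it takes over 72 s, if anything falls off the work surface, if the arm or the gripper's body presses on something with over 40 N, if the wrist force passes 120 N, or if a joint passes its speed limit or range.

ROBOT

A 6-joint arm with a two-finger parallel gripper is mounted at the origin on the work surface. World frame = base frame: x ahead of the robot, y to its left, z up, the work surface at z = 0. Lengths are in m, angles in rad, forces in N, time in s.
With the tool pointing down it reaches from about 0.375 to 0.75 m from the base axis. Payload 9 kg.
Tool frame: the origin (TCP) lies on the centre line of the jaws, within the pads' length; the fingertips stand 11 mm ahead of it and the grasp point (between the pads) lies 8 mm behind it; z points along the fingers, y is the line along which they close (so a half turn about z gives the same grasp; the last joint's range is limited). The gripper opens to 85 mm and grips with 20 to 120 N. Pads are 22 mm wide; open, the fingers measure 114 mm over their backs; the gripper's body (76 mm by 85 mm) begins 54 mm behind the grasp point. The pads swing forward as they close: fully open they stand 13 mm farther back than shut.
Start: joints at [1.039, 0.104, 0.097, 1.564, 0, 1.353], TCP at [0.185, 0.571, 0.242] pointing down, gripper open.
Joint ranges: [-2.99, 2.99], [-0.84, 1.86], [-1.1, 1.16], [-1.84, 2.11], [-1.51, 1.56], [-3.14, 3.14]. Speed limits (rad/s): [2.22, 2.22, 2.57, 3.14, 3.14, 3.14].

INTERFACE

Orientations are given as a rotation vector (axis times angle).
In Python, from bench import readout, vision, close_job gives the robot as it stands.
- The arm moves only by the shell command python3 -m jog 'ROWS'. ROWS is JSON, a list of rows, each a list of 7 numbers: the shift along the tool's x, y, z in cm, then the turn, a rotation vector about the tool's x, y, z in degrees, then the finger opening in cm, from 0 to 8.54. In form: [[x, y, z, wx, wy, wz, jaw], ...]. A call has exactly 8 rows; each row is the pose to reach, as a shift and turn from the pose commanded when the call began, along the tool's axes at that moment; what a row does not reach only later rows make up. A row lasts 1/10 s, in which the tool goes at most 50 mm and 8.59 degrees, less where a joint would pass 70% of its speed; a pose out of reach is approached as far as the arm can. A call with a gripper value outside its range is refused whole. The fingers move at their own pace and stop on an object; the grip force is fixed at half the most. Time passes only in rows, so rows that repeat a pose let the fingers close, or fill a call up. It gives the time, the measured TCP pose, the force, the opening and the grip force at its end, in the units of the state.
- readout.get_state(): the state, without advancing time (a new reading comes with each control period).
- vision.snapshot(name): name is "scene" or "top"; returns a dict with "pixels" (420x560x3 uint8, red, green, blue), "z_map" (420x560 float32, m along the optical axis (not along the pixel's ray), 0 where there is no reading), "fov_y" (degrees; the focal length in pixels is half the picture's height over the tangent of half this angle, whatever the lens; pixels are square), "cx", "cy" (the principal point, pixels), "rvec" (rotation vector, rad) and "tvec" (3), from world to camera coordinates, as OpenCV has them. Camera axes: x right, y down, z forward; pixel columns grow to the right and rows downward; lengths in m; the calibration is good to about 2 mm. A picture is of the moment at which its call begins.
- close_job(): hands the job in; it is judged then, once.
The state is a dict: "time": time; "joint_positions": joint angles; "qvel": joint speeds; "effort": joint torques, N m; "ee_pos": TCP position; "orientation": TCP orientation; "wrist_force": force on the tool from outside, world axes, zero at the start; "wrist_torque": the same for the moment, N m; "grip_width": finger opening in m; "grip_force": force on a finger pad.
Only numpy, scipy, OpenCV 4.12 (cv2) and the standard library are available. Lean on these libraries where they do the work, as an engineer would, in place of code of your own. Each camera call takes 0.05 s, during which the arm holds its last target. There are 200 camera calls.

## Working session

There is one attempt and no reset: what is moved stays moved. The work goes in short steps, Python scripts to look and compute and a shell command to move; the robot and the scene stay as the last step left them, time stands still between calls to the robot, and variables do not carry over. Pictures are saved under pics/ and viewed, at most 13 in all, crops included, and the job is handed in when it is done.

```bash
mkdir -p pics; ls; cat > h.py <<'E'
import numpy as np,cv2
from bench import readout,vision
from scipy.spatial.transform import Rotation as R
def snap(n):
    s=vision.snapshot(n); np.savez('/tmp/%s.npz'%n,**s); return s
def load(n): return dict(np.load('/tmp/%s.npz'%n))
def cloud(s):
    z=s['z_map'].astype(float);h,w=z.shape
    f=h/2/np.tan(np.radians(float(s['fov_y']))/2)
    u,v=np.meshgrid(np.arange(w),np.arange(h))
    c=np.stack([(u-s['cx'])/f*z,(v-s['cy'])/f*z,z],-1)
    M=R.from_rotvec(s['rvec']).as_matrix()
    p=(c-s['tvec'])@M; p[z==0]=np.nan; return p
def save(n,img): cv2.imwrite('pics/'+n,img[...,::-1])
def st():
    s=readout.get_state(); return s
E
python3 - <<'E'
from h import *
a=snap('scene');b=snap('top')
save('scene0.png',a['pixels']);save('top0.png',b['pixels'])
s=st();print(s)
E
```

```text
pics
{'time': 0.1, 'joint_positions': array([ 1.03928242e+00,  1.04656949e-01,  9.65673208e-02,  1.56389163e+00,
       -9.64006176e-07,  1.35305890e+00]), 'qvel': array([0.00046461, 0.00105915, 0.00258195, 0.00064267, 0.00104248,
       0.00038255]), 'effort': array([ 6.23290238e-03, -5.58208466e+01,  5.04719925e+01,  1.30622121e-02,
       -3.07849814e-04, -1.22088647e-05]), 'ee_pos': array([0.18506143, 0.57045773, 0.24160107]), 'orientation': array([-4.90791801e-01, -3.10258058e+00,  1.73251739e-03]), 'wrist_force': array([-0.13775902,  0.03274598, -0.58427492]), 'wrist_torque': array([0.03272735, 0.04954272, 0.00444676]), 'grip_force': 0.0, 'grip_width': 0.0853885467016269}
```

View pics/scene0.png

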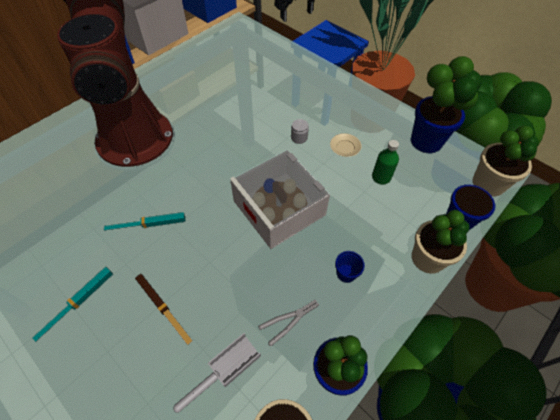

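View pics/top0.png

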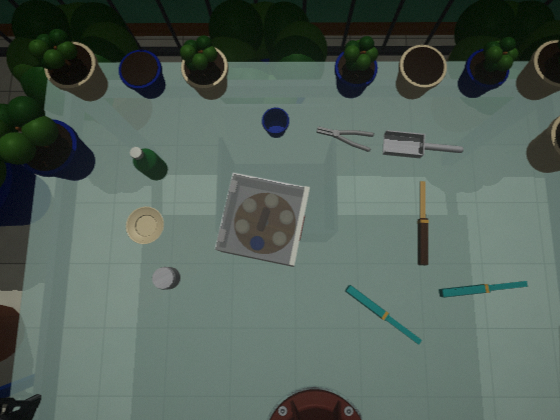

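The scene view shows the caddy at (280,200), the dark pick at (160,305) and teal tools at (145,222) and (75,303). In the top view the caddy is at (263,220), its front (white stripe) on the right at (302,225), with cobalt at (257,243).
Pick-shaped things in the top view: dark wooden (423,225), teal (385,315) and teal (483,289). The one at (423,225) fits, being dark wood with a bamboo blade. I'll confirm it in a crop.

```bash
cat >> h.py <<'E'
def ray(s,uv,z0):
    h=s['pixels'].shape[0];f=h/2/np.tan(np.radians(float(s['fov_y']))/2)
    uv=np.atleast_2d(uv).astype(float)
    M=R.from_rotvec(s['rvec']).as_matrix();C=-M.T@s['tvec']
    d=np.c_[(uv[:,0]-s['cx'])/f,(uv[:,1]-s['cy'])/f,np.ones(len(uv))]@M
    return C+d*((z0-C[2])/d[:,2])[:,None]
def proj(s,P):
    h=s['pixels'].shape[0];f=h/2/np.tan(np.radians(float(s['fov_y']))/2)
    c=np.atleast_2d(P)@R.from_rotvec(s['rvec']).as_matrix().T+s['tvec']
    return c[:,:2]/c[:,2:]*f+[s['cx'],s['cy']]
E
python3 - <<'E'
from h import *
s=load('top');p=cloud(s);im=s['pixels'].astype(int)
a=im[150:280,375:470];b=im[160:275,205:320]
a=cv2.resize(a.astype('uint8'),None,fx=3.5,fy=3.5,interpolation=2);b=cv2.resize(b.astype('uint8'),None,fx=4,fy=4,interpolation=2)
H=max(a.shape[0],b.shape[0]);c=np.zeros((H,a.shape[1]+b.shape[1],3),'uint8');c[:a.shape[0],:a.shape[1]]=a;c[:b.shape[0],a.shape[1]:]=b
save('crop.png',c)
M=R.from_rotvec(s['rvec']).as_matrix();print('cam',-M.T@s['tvec'],M.round(3).tolist())
hsv=cv2.cvtColor(s['pixels'],cv2.COLOR_RGB2HSV)
roi=np.zeros(im.shape[:2],bool);roi[170:275,405:440]=1
warm=roi&(im[...,0]>im[...,2]+15)
v,u=np.nonzero(warm);print(len(u),u.min(),u.max(),v.min(),v.max())
print('depth z of warm',np.nanpercentile(p[warm][:,2],[5,25,50,75,95]))
dark=warm&(im.max(2)<110);bl=warm&(im.max(2)>=110)
for m,z in((dark,.026),(bl,.015)):
    v,u=np.nonzero(m);w=ray(s,np.c_[u,v],z);c=w.mean(0);l=np.linalg.svd((w-c)[:,:2],full_matrices=0)[2][0];t=(w-c)[:,:2]@l
    print(len(u),c,l,t.min(),t.max())
roi[:]=0;roi[160:275,205:320]=1
top=roi&(p[...,2]>.085)&(p[...,2]<.125)
v,u=np.nonzero(top);print('caddy top z',np.percentile(p[top][:,2],[5,50,95]));r=cv2.minAreaRect(p[top][:,:2].astype('f4'));print(r,cv2.boxPoints(r))
bl=roi&(im[...,2]>im[...,0]+40)
v,u=np.nonzero(bl);print('blue',len(u),u.mean(),v.mean(),ray(s,[u.mean(),v.mean()],.06))
print(np.nanmedian(p[bl],0))
print('bench z at',p[300,250],p[220,450])
E
```

```text
cam [0.39456354 0.06763618 0.99031861] [[0.001, -1.0, -0.007], [-0.985, 0.0, -0.173], [0.173, 0.007, -0.985]]
540 418 428 181 263
depth z of warm [0.00037542 0.01468529 0.02388884 0.02623569 0.02846419]
296 [ 0.48340236 -0.27803577  0.026     ] [-0.99865554  0.05183746] -0.05872134468054674 0.05660631325319363
244 [ 0.58817247 -0.28579349  0.015     ] [-0.99943127  0.03372136] -0.05424917813696167 0.055413318487917286
caddy top z [0.10369224 0.10633914 0.10916352]
((0.5310752987861633, 0.12890128791332245), (0.19066372513771057, 0.1903063803911209), 78.4827651977539) [[0.41880384 0.05448751]
 [0.6052783  0.01649042]
 [0.6433468  0.20331506]
 [0.45687228 0.24131215]]
blue 0 nan nan [[nan nan nan]]
[nan nan nan]
bench z at [ 0.33430244  0.16359351 -0.00066643] [ 0.54051264 -0.36027177 -0.00106731]<stdin>:21: RuntimeWarning: Mean of empty slice.
  ret = ret.dtype.type(ret / rcount)
  return np.nanmean(a, axis, out=out, keepdims=keepdims)
```

View pics/crop.png

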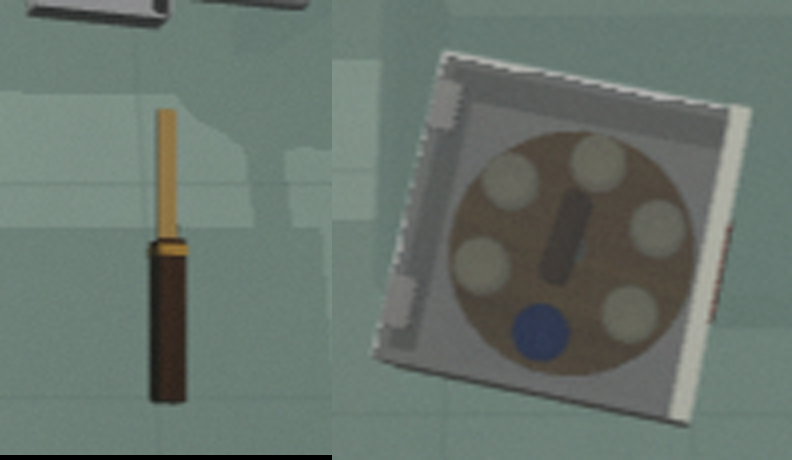

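The crop confirms it: a dark wooden handle with a thin bamboo blade. The caddy's stripe and red mark are on the right, and cobalt is at the lower left.

```bash
cat >> h.py <<'E'
def pose(xyz,psi,pitch=0):
    # tool down, tool x at heading psi (deg); pitch: blade (-tool x) tip up, deg
    x=np.array([np.cos(np.radians(psi)),np.sin(np.radians(psi)),0]);z=np.array([0,0,-1.]);y=np.cross(z,x)
    return np.array(xyz,float),R.from_matrix(np.c_[x,y,z])*R.from_euler('y',pitch,degrees=True)
def goto(*T,s=None):
    if s is None: s=st()
    p0=s['ee_pos'];r0=R.from_rotvec(s['orientation'])
    print('t',round(s['time'],2),'q',np.round(s['joint_positions'],2),'p',np.round(p0,4),'psi',np.degrees(np.arctan2(*r0.as_matrix()[[1,0],0])).round(1),'F',np.round(s['wrist_force'],1),'w',round(s['grip_width'],4),'gf',round(s['grip_force'],1))
    for t in T:
        p,r=pose(*t);print(t,'->',((r0.inv().apply(p-p0))*100).round(2),np.degrees((r0.inv()*r).as_rotvec()).round(2))
E
python3 - <<'E'
from h import *
s=load('top')
tip=ray(s,[422.7,181.4],.013)[0];but=ray(s,[424.1,264.5],.026)[0];print(tip,but,np.linalg.norm((tip-but)[:2]),np.degrees(np.arctan2(*(tip-but)[[1,0]])))
cob=ray(s,[257,243],.06)[0];ax=np.array([.531,.129]);d=cob[:2]-ax
print('cob',cob,np.hypot(*d),np.degrees(np.arctan2(d[1],d[0])))
d=(tip-but)[:2];d/=np.hypot(*d);g=(tip[:2]-.14*d+but[:2]+.08*d)/2;print('grip',g)
yaw=np.degrees(np.arctan2(d[1],d[0]))
goto((.5,.1,.242,170),(*g,.15,yaw+180))
E
```

```text
[ 0.6416446  -0.28981564  0.013     ] [ 0.42352421 -0.27532309  0.026     ] 0.21860132381597042 -3.8013103394670837
cob [0.4744061 0.1428519 0.06     ] 0.05826444020597739 166.24669113193792
grip [ 0.50265041 -0.28058046]
t 0.1 q [ 1.04  0.1   0.1   1.56 -0.    1.35] p [0.1851 0.5705 0.2416] psi 162.0 F [-0.1  0.  -0.6] w 0.0854 gf 0.0Traceback (most recent call last):
  File "<stdin>", line 8, in <module>
  File "h.py", line 36, in goto
    p,r=pose(*t);print(t,'->',((r0.inv().apply(p-p0))*100).round(2),np.degrees((r0.inv()*r).as_rotvec()).round(2))
        ~~~~^^^^
TypeError: pose() takes from 2 to 3 positional arguments but 4 were given
```

```bash
sed -i 's/^    p,r=pose(\*t)/&/; s/p,r=pose(\*t)/p,r=pose(t[:3],*t[3:])/' h.py
python3 -c "
from h import *
goto((.5,.1,.242,170),(.5027,-.2806,.13,176.6),(.5027,-.2806,.014,176.6))"
```

```text
t 0.1 q [ 1.04  0.1   0.1   1.56 -0.    1.35] p [0.1851 0.5705 0.2416] psi 162.0 F [-0.1  0.  -0.6] w 0.0854 gf 0.0
(0.5, 0.1, 0.242, 170) -> [-4.448e+01 -3.503e+01 -1.000e-02] [-0.07 -0.02 -7.98]
(0.5027, -0.2806, 0.13, 176.6) -> [-56.48 -71.13  11.23] [ -0.06  -0.02 -14.58]
(0.5027, -0.2806, 0.014, 176.6) -> [-56.49 -71.12  22.83] [ -0.06  -0.02 -14.58]
```

```bash
python3 -m jog '[[-44.5,-35,0,0,0,-8,8],[-44.5,-35,0,0,0,-8,8],[-44.5,-35,0,0,0,-8,8],[-44.5,-35,0,0,0,-8,8],[-44.5,-35,0,0,0,-8,8],[-44.5,-35,0,0,0,-8,8],[-44.5,-35,0,0,0,-8,8],[-44.5,-35,0,0,0,-8,8]]' && python3 -m jog '[[-12,-36,0,0,0,-6.6,6],[-12,-36,0,0,0,-6.6,6],[-12,-36,0,0,0,-6.6,6],[-12,-36,0,0,0,-6.6,6],[-12,-36,0,0,0,-6.6,6],[-12,-36,0,0,0,-6.6,6],[-12,-36,0,0,0,-6.6,6],[-12,-36,0,0,0,-6.6,6]]'; python3 -c "
from h import *
goto((.5027,-.2806,.10,176.6),(.5027,-.2806,.014,176.6))"
```

```text
time: 0.9
ee_pos: [0.4085, 0.2366, 0.2421]
orientation: [0.273, 3.13, 0.0]
wrist_force: [0.4, 1.3, 0.2]
grip_width: 0.0797
grip_force: 0.0
time: 1.7
ee_pos: [0.4634, -0.14, 0.2418]
orientation: [-0.096, -3.14, 0.0]
wrist_force: [0.2, 0.8, 0.0]
grip_width: 0.0598
grip_force: 0.0
t 1.7 q [-0.56 -0.25 -0.24  1.58 -0.   -0.5 ] p [ 0.4634 -0.14    0.2418] psi 176.5 F [0.2 0.8 0. ] w 0.0598 gf 0.0
(0.5027, -0.2806, 0.1, 176.6) -> [ -4.78 -13.79  14.18] [-0.01 -0.02 -0.11]
(0.5027, -0.2806, 0.014, 176.6) -> [ -4.79 -13.79  22.78] [-0.01 -0.02 -0.11]
```

```bash
python3 -m jog '[[-4.8,-13.8,8,0,0,-0.1,6],[-4.8,-13.8,8,0,0,-0.1,6],[-4.8,-13.8,8,0,0,-0.1,6],[-4.8,-13.8,8,0,0,-0.1,6],[-4.8,-13.8,14,0,0,-0.1,6],[-4.8,-13.8,14,0,0,-0.1,6],[-4.8,-13.8,14,0,0,-0.1,6],[-4.8,-13.8,14,0,0,-0.1,6]]' >/dev/null; python3 - <<'E'
from h import *
goto((.5027,-.2806,.014,176.6))
a=snap('scene');b=snap('top')
x=cv2.resize(a['pixels'][230:380,60:260],None,fx=2.6,fy=2.6,interpolation=2);y=cv2.resize(b['pixels'][150:300,375:470],None,fx=2.6,fy=2.6,interpolation=2)
save('c2.png',np.hstack([x,y]))
E
```

```text
t 2.5 q [-0.73  0.05 -0.21  1.31  0.   -0.67] p [ 0.504  -0.2774  0.104 ] psi 176.8 F [-0.4 -0.4  1.7] w 0.06 gf 0.0
(0.5027, -0.2806, 0.014, 176.6) -> [ 0.12 -0.32  9.  ] [-0.04  0.06  0.15]
```

View pics/c2.png

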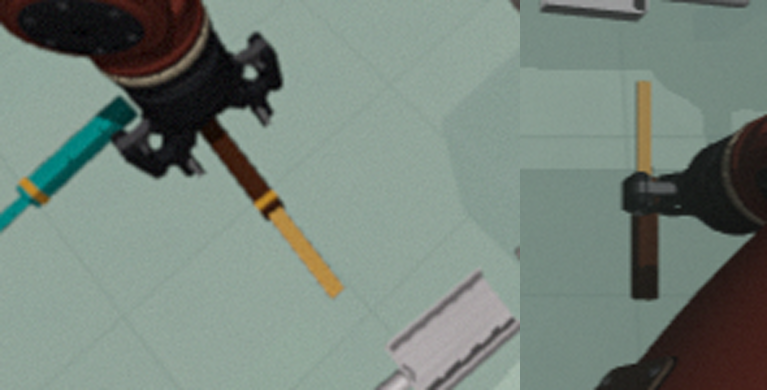

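The fingers straddle the dark handle (scene-crop ~(225,150), top-crop (650,195)), and nothing else is in the way. Next is the descent.

```bash
python3 -m jog '[[0,0,3,0,0,0,6],[0,0,5,0,0,0,6],[0,0,6,0,0,0,6],[0,0,7,0,0,0,6],[0,0,7,0,0,0,6],[0,0,7,0,0,0,6],[0,0,7,0,0,0,6],[0,0,7,0,0,0,6]]' ; python3 -c "
from h import *
goto((.5027,-.2806,.014,176.6))"
```

```text
time: 3.4
ee_pos: [0.5039, -0.2778, 0.0332]
orientation: [0.09, 3.139, -0.001]
wrist_force: [0.4, 0.1, -0.1]
grip_width: 0.0598
grip_force: 0.0
t 3.4 q [-0.73  0.1  -0.29  1.18  0.   -0.67] p [ 0.5039 -0.2778  0.0332] psi 176.7 F [ 0.4  0.1 -0.1] w 0.0598 gf 0.0
(0.5027, -0.2806, 0.014, 176.6) -> [ 0.11 -0.28  1.92] [-0.04  0.06  0.12]
```

```bash
python3 -m jog '[[0.1,-0.3,1.9,0,0,0.1,6],[0.1,-0.3,1.9,0,0,0.1,6],[0.1,-0.3,1.9,0,0,0.1,6],[0.1,-0.3,1.9,0,0,0.1,1],[0.1,-0.3,1.9,0,0,0.1,1],[0.1,-0.3,1.9,0,0,0.1,1],[0.1,-0.3,1.9,0,0,0.1,1],[0.1,-0.3,1.9,0,0,0.1,1]]' ; python3 -c "
from h import *
goto((.5027,-.2806,.014,176.6))"
```

```text
time: 4.2
ee_pos: [0.5028, -0.2808, 0.0141]
orientation: [0.092, 3.139, -0.001]
wrist_force: [-0.4, 0.3, 6.3]
grip_width: 0.0185
grip_force: 59.7
t 4.2 q [-0.74  0.12 -0.31  1.14  0.   -0.68] p [ 0.5028 -0.2808  0.0141] psi 176.6 F [-0.4  0.3  6.3] w 0.0185 gf 59.7
(0.5027, -0.2806, 0.014, 176.6) -> [0.02 0.01 0.01] [-0.04  0.07  0.03]
```

```bash
python3 -m jog '[[0,0,-4,0,0,0,1],[0,0,-8,0,0,0,1],[0,0,-12,0,0,0,1],[0,0,-14,0,0,-8,1],[0,0,-14,0,0,-16,1],[0,0,-14,0,0,-24,1],[0,0,-14,0,0,-32,1],[0,0,-14,0,0,-32,1]]' ; python3 -c "
from h import *
goto((.476,-.141,.13,258.5))"
```

```text
time: 5.0
ee_pos: [0.5022, -0.2802, 0.153]
orientation: [0.78, -3.043, -0.001]
wrist_force: [-0.7, 0.2, -1.0]
grip_width: 0.0187
grip_force: 58.8
t 5.0 q [-0.74  0.03 -0.14  1.4   0.   -1.24] p [ 0.5022 -0.2802  0.153 ] psi -151.3 F [-0.7  0.2 -1. ] w 0.0187 gf 58.8
(0.476, -0.141, 0.13, 258.5) -> [-4.4  13.46  2.31] [ 3.000e-02  1.000e-02 -4.976e+01]
```

```bash
python3 -m jog '[[-4.4,13.5,0,0,0,-50,1],[-4.4,13.5,0,0,0,-50,1],[-4.4,13.5,0,0,0,-50,1],[-4.4,13.5,0,0,0,-50,1],[-4.4,13.5,1,0,0,-50,1],[-4.4,13.5,2.3,0,0,-50,1],[-4.4,13.5,2.3,0,0,-50,1],[-4.4,13.5,2.3,0,0,-50,1]]' ; python3 - <<'E'
from h import *
goto((.476,-.141,.094,258.5))
a=snap('scene');b=snap('top')
x=cv2.resize(a['pixels'][130:270,160:340],None,fx=2.4,fy=2.4,interpolation=2);y=cv2.resize(b['pixels'][160:300,205:375],None,fx=2.4,fy=2.4,interpolation=2)
save('c3.png',np.vstack([np.hstack([x,y])]))
E
```

```text
time: 5.8
ee_pos: [0.4761, -0.1407, 0.1303]
orientation: [1.983, -2.437, -0.001]
wrist_force: [-0.7, 0.1, -0.5]
grip_width: 0.0188
grip_force: 59.0
t 5.8 q [-0.55 -0.21 -0.41  1.37  0.   -1.92] p [ 0.4761 -0.1407  0.1303] psi -101.7 F [-0.7  0.1 -0.5] w 0.0188 gf 59.0
(0.476, -0.141, 0.094, 258.5) -> [ 0.03 -0.    3.63] [ 0.03  0.02 -0.23]
```

View pics/c3.png

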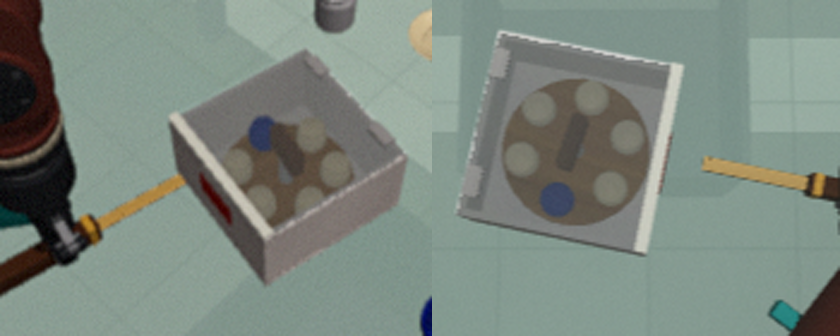

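The pick is held level and points at the caddy's front, with its tip at top-crop (703,163) and the red mark at (668,165). Now I'll measure the blade and the front edge in 3D.

```bash
python3 - <<'E'
from h import *
cx=np.array([np.cos(np.radians(78.5)),np.sin(np.radians(78.5))]);cy=np.array([-cx[1],cx[0]]);C=np.array([.531,.129])
for n,(r0,r1,c0,c1) in(('top',(210,255,305,365)),('scene',(195,235,195,240))):
    s=load(n);p=cloud(s);im=s['pixels'].astype(int)
    m=np.zeros(im.shape[:2],bool);m[r0:r1,c0:c1]=1
    m&=(im[...,0]>im[...,2]+45)&(im[...,0]>120)&(p[...,2]>.1)&(p[...,2]<.16)
    q=p[m];w=np.c_[(q[:,:2]-C)@cx,(q[:,:2]-C)@cy,q[:,2]]
    print(n,len(q),'along',np.percentile(w[:,0],[1,99]).round(4))
    print(' y vs along',np.polyfit(w[:,0]+.12,w[:,1],1).round(4),' z vs along',np.polyfit(w[:,0]+.12,w[:,2],1).round(4))
    # red mark and cover
    m=(im[...,0]>im[...,2]+50)&(im[...,0]>im[...,1]+50)&(abs(p[...,:2]-C).max(-1)<.13)
    q=p[m];w=np.c_[(q[:,:2]-C)@cx,(q[:,:2]-C)@cy,q[:,2]];print(' red',len(q),w.min(0) if len(q) else 0,w.max(0) if len(q) else 0)
    m=(p[...,2]>.095)&(p[...,2]<.125)&(abs((p[...,:2]-C)@cx)<.11)&(abs((p[...,:2]-C)@cy)<.11)
    r=cv2.minAreaRect(p[m][:,:2].astype('f4'));print(' cov',np.round(r[0],4),np.round(r[1],4),r[2],np.percentile(p[m][:,2],[10,50,90]).round(4))
E
```

```text
top 256 along [-0.2376 -0.1339]
 y vs along [-0.003   0.0007]  z vs along [-0.017   0.1307]
 red 0 0 0
 cov [0.5311 0.1287] [0.1903 0.1904] 78.5373764038086 [0.1043 0.1063 0.1086]
scene 221 along [-0.2465 -0.1365]
 y vs along [0.0084 0.0006]  z vs along [-0.0687  0.1284]
 red 33 [-0.10213104 -0.02661088  0.05342631] [-0.10007375  0.02541689  0.07377668]
 cov [0.5307 0.125 ] [0.1929 0.1947] 78.87271118164062 [0.1048 0.107  0.1092]
```

```bash
python3 -m jog '[[0,0,2,0,0,-0.2,1],[0,0,3.5,0,0,-0.2,1],[0,0,3.5,0,0,-0.2,1],[0,0,3.5,0,0,-0.2,1],[-1,0,3.5,0,0,-0.2,1],[-2,0,3.5,0,0,-0.2,1],[-3,0,3.5,0,0,-0.2,1],[-3,0,3.5,0,0,-0.2,1]]' ;  python3 -m jog '[[-1,0,0,0,0,0,1],[-1.5,0,0,0,0,0,1],[-2,0,0,0,0,0,1],[-2.5,0,0,0,0,0,1],[-3,0,0,0,0,0,1],[-3.5,0,0,0,0,0,1],[-4,0,0,0,0,0,1],[-4,0,0,0,0,0,1]]';python3 - <<'E'
from h import *
goto((.531-.2*.2,.129-.98*.2,.10,258.5))
a=snap('scene');b=snap('top')
x=cv2.resize(a['pixels'][130:270,160:340],None,fx=2.4,fy=2.4,interpolation=2);y=cv2.resize(b['pixels'][160:300,205:375],None,fx=2.4,fy=2.4,interpolation=2)
save('c4.png',np.vstack([np.hstack([x,y])]))
E
```

```text
time: 6.7
ee_pos: [0.4826, -0.1099, 0.0956]
orientation: [-1.996, 2.425, -0.0]
wrist_force: [-0.2, -0.0, -0.5]
grip_width: 0.019
grip_force: 59.0
time: 7.5
ee_pos: [0.49, -0.0716, 0.0953]
orientation: [-1.995, 2.427, 0.0]
wrist_force: [-0.1, 0.5, -1.1]
grip_width: 0.0186
grip_force: 59.0
t 7.5 q [-0.41 -0.19 -0.46  1.3   0.   -1.79] p [ 0.49   -0.0716  0.0953] psi -101.1 F [-0.1  0.5 -1.1] w 0.0186 gf 59.0
(0.491, -0.067, 0.1, 258.5) -> [-0.47 -0.01 -0.47] [0.   0.01 0.35]
```

View pics/c4.png

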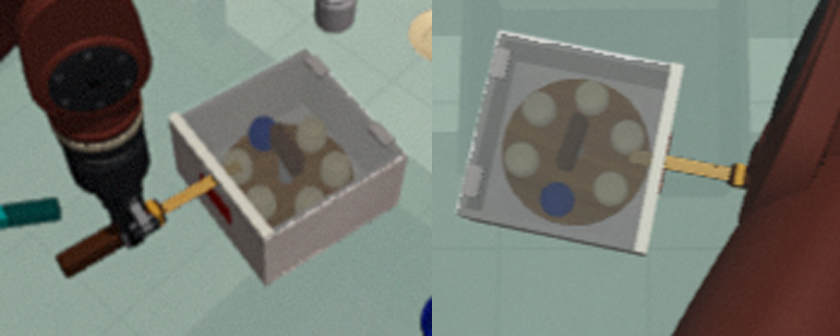

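The blade is through the slot (entry at scene-crop (213,183)), its tip visible under the cover at top-crop (635,157), with no contact force. Now the lift.

```bash
python3 -m jog '[[0,0,-0.5,0,0,0,1],[-0.1,0,-1.2,0,0,0,1],[-0.2,0,-2,0,0,0,1],[-0.4,0,-3,0,0,0,1],[-0.6,0,-4,0,0,0,1],[-0.8,0,-5,0,0,0,1],[-1,0,-5.9,0,0,0,1],[-1,0,-5.9,0,0,0,1]]' ; python3 - <<'E'
from h import *
goto()
b=snap('top');a=snap('scene')
x=cv2.resize(a['pixels'][110:270,160:360],None,fx=2.2,fy=2.2,interpolation=2);y=cv2.resize(b['pixels'][150:310,205:365],None,fx=2.2,fy=2.2,interpolation=2)
save('c5.png',np.hstack([x,y]))
E
```

```text
time: 8.4
ee_pos: [0.4927, -0.0622, 0.156]
orientation: [-1.994, 2.426, -0.003]
wrist_force: [-0.5, 0.3, -0.9]
grip_width: 0.0186
grip_force: 59.0
t 8.4 q [-0.39 -0.22 -0.37  1.42  0.   -1.77] p [ 0.4927 -0.0622  0.156 ] psi -101.2 F [-0.5  0.3 -0.9] w 0.0186 gf 59.0
```

View pics/c5.png

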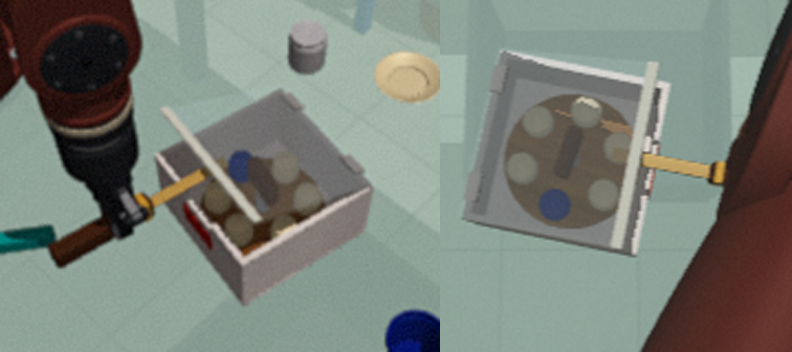

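The cover is up about 20° on the blade (white stripe at scene-crop (165,110)–(258,220)). I'll follow the arc from here.

```bash
python3 -m jog '[[-0.7,0,-1.5,0,0,0,1],[-1.5,0,-3,0,0,0,1],[-2.4,0,-4.4,0,0,0,1],[-3.5,0,-5.6,0,0,0,1],[-4.8,0,-6.8,0,0,0,1],[-6.1,0,-7.8,0,0,0,1],[-7.5,0,-8.7,0,0,0,1],[-7.5,0,-8.7,0,0,0,1]]' ; python3 - <<'E'
from h import *
goto()
b=snap('top');a=snap('scene')
x=cv2.resize(a['pixels'][60:270,160:360],None,fx=2,fy=2,interpolation=2);y=cv2.resize(b['pixels'][130:340,185:365],None,fx=2,fy=2,interpolation=2)
save('c6.png',np.hstack([x,y]))
E
```

```text
time: 9.3
ee_pos: [0.5072, 0.0131, 0.2428]
orientation: [-1.996, 2.424, -0.002]
wrist_force: [0.3, 0.1, -0.6]
grip_width: 0.019
grip_force: 59.1
t 9.3 q [-0.23 -0.18 -0.18  1.57  0.   -1.61] p [0.5072 0.0131 0.2428] psi -101.1 F [ 0.3  0.1 -0.6] w 0.019 gf 59.1
```

View pics/c6.png

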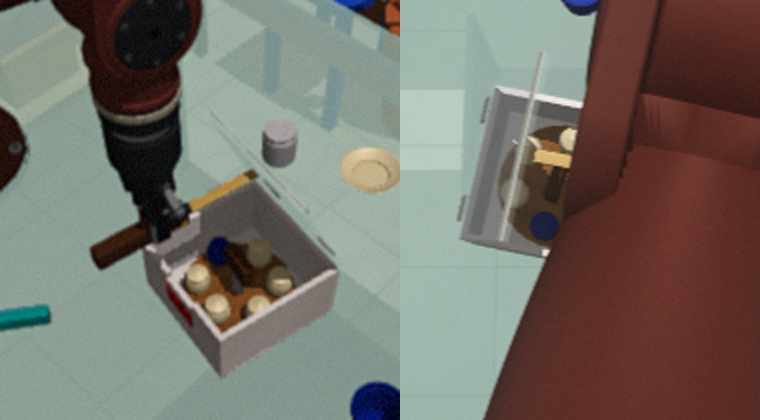

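The cover is at about 62° with the tip against its inner face (scene-crop (250,178)). The arc goes on past vertical.

```bash
python3 -m jog '[[-1.5,0,-0.7,0,0,0,1],[-3.1,0,-1.2,0,0,0,1],[-4.7,0,-1.6,0,0,0,1],[-6.4,0,-1.8,0,0,0,1],[-8.1,0,-1.8,0,0,0,1],[-9.7,0,-1.7,0,0,0,1],[-11,0,-1.5,0,0,0,1],[-11,0,-1.5,0,0,0,1]]' ; python3 - <<'E'
from h import *
goto()
b=snap('top');a=snap('scene')
x=cv2.resize(a['pixels'][40:270,160:360],None,fx=2,fy=2,interpolation=2);y=cv2.resize(b['pixels'][110:340,185:365],None,fx=2,fy=2,interpolation=2)
save('c7.png',np.hstack([x,y]))
E
```

```text
time: 10.2
ee_pos: [0.5276, 0.12, 0.2555]
orientation: [1.995, -2.426, -0.002]
wrist_force: [0.1, -0.5, -0.5]
grip_width: 0.0189
grip_force: 59.0
t 10.2 q [-0.02 -0.07 -0.06  1.59  0.   -1.4 ] p [0.5276 0.12   0.2555] psi -101.1 F [ 0.1 -0.5 -0.5] w 0.0189 gf 59.0
```

View pics/c7.png

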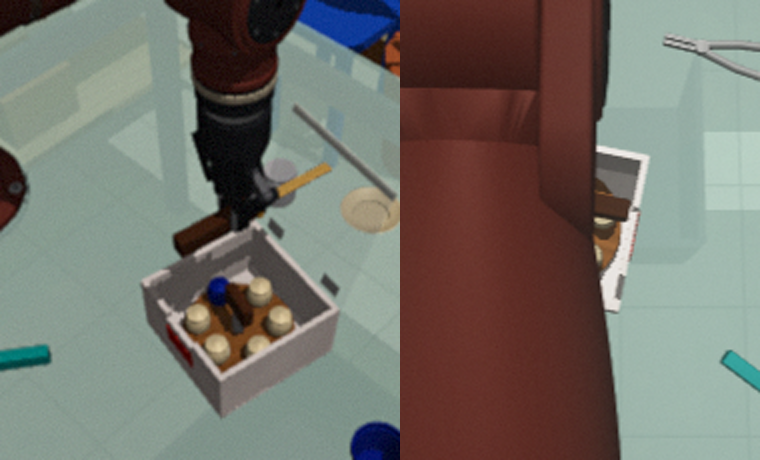

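The cover leans back (stripe at scene-crop (295,107)–(395,197), behind the hinge line). I'll retract the pick and take it back to the open bench where it lay.

```bash
python3 -m jog '[[4,0,0,0,0,0,1],[8,0,0,0,0,0,1],[13,0,0,0,0,0,1],[18,0,0,0,0,0,1],[22,0,0,0,0,0,1],[26,0,0,0,0,8,1],[26,0,0,0,0,16,1],[26,0,0,0,0,16,1]]' ; python3 - <<'E'
from h import *
goto((.5028,-.2808,.16,176.6))
s=snap('scene');p=cloud(s)
cx=np.array([np.cos(np.radians(78.5)),np.sin(np.radians(78.5))]);cy=np.array([-cx[1],cx[0]]);C=np.array([.531,.129])
w=np.stack([(p[...,:2]-C)@cx,(p[...,:2]-C)@cy,p[...,2]],-1)
m=(w[...,0]>.06)&(w[...,0]<.2)&(abs(w[...,1])<.1)&(w[...,2]>.12)&(w[...,2]<.32)
q=w[m];print(len(q),np.median(q,0),np.polyfit(q[:,2],q[:,0],1),q[:,2].max())
E
```

```text
time: 11.1
ee_pos: [0.4767, -0.1375, 0.2563]
orientation: [-1.63, 2.685, 0.0]
wrist_force: [-0.4, 0.4, -0.2]
grip_width: 0.019
grip_force: 59.1
t 11.1 q [-0.55 -0.21 -0.18  1.6   0.   -1.64] p [ 0.4767 -0.1375  0.2563] psi -117.5 F [-0.4  0.4 -0.2] w 0.019 gf 59.1
(0.5028, -0.2808, 0.16, 176.6) -> [11.51 -8.92  9.63] [1.000e-02 1.000e-02 6.592e+01]
3596 [ 0.12168909 -0.00865202  0.21334831] [0.27639124 0.0628777 ] 0.28685932285398086
```

The cover leans at about 105° and stays there. Next I'll return the pick.

```bash
python3 -m jog '[[11.5,-8.9,2,0,0,66,1],[11.5,-8.9,6,0,0,66,1],[11.5,-8.9,9.6,0,0,66,1],[11.5,-8.9,9.6,0,0,66,1],[11.5,-8.9,9.6,0,0,66,1],[11.5,-8.9,9.6,0,0,66,1],[11.5,-8.9,9.6,0,0,66,1],[11.5,-8.9,9.6,0,0,66,1]]' >/dev/null; python3 -c "
from h import *
goto((.5028,-.2808,.0160,176.6))"
```

```text
t 11.95 q [-0.73  0.03 -0.13  1.41  0.   -0.68] p [ 0.5043 -0.2781  0.1602] psi 176.8 F [-0.  -0.4 -0. ] w 0.0186 gf 59.2
(0.5028, -0.2808, 0.016, 176.6) -> [ 0.13 -0.29 14.42] [ 0.02 -0.    0.23]
```

```bash
python3 -m jog '[[0,0,4,0,0,0,1],[0,0,8,0,0,0,1],[0,0,11,0,0,0,1],[0,0,13,0,0,0,1],[0,0,13.8,0,0,0,1],[0,0,14.2,0,0,0,1],[0,0,14.3,0,0,0,1],[0,0,14.3,0,0,0,1]]' |grep -E "pos|force"; python3 -c "
from h import *
goto((.5028,-.2808,.0145,176.6))"
```

```text
ee_pos: [0.5047, -0.2793, 0.0185]
wrist_force: [-0.3, 1.5, -0.9]
grip_force: 59.2
t 12.75 q [-0.73  0.12 -0.3   1.15  0.   -0.68] p [ 0.5047 -0.2793  0.0185] psi 176.9 F [-0.3  1.5 -0.9] w 0.0191 gf 59.2
(0.5028, -0.2808, 0.0145, 176.6) -> [ 0.18 -0.16  0.4 ] [-0.06  0.08  0.28]
```

```bash
python3 -m jog '[[0,0,0.1,0,0,0,1],[0,0,0.2,0,0,0,1],[0,0,0.25,0,0,0,1],[0,0,0.25,0,0,0,1],[0,0,0.25,0,0,0,3],[0,0,0.25,0,0,0,5],[0,0,0.25,0,0,0,6],[0,0,0.25,0,0,0,6]]' |grep -E "pos|force|width"; python3 -c "
from h import *
goto((.5028,-.2808,.2,170),(.531,.129,.2,165))"
```

```text
ee_pos: [0.504, -0.2789, 0.0148]
wrist_force: [0.5, -0.4, 0.2]
grip_width: 0.06
grip_force: 0.0
t 13.55 q [-0.73  0.12 -0.3   1.15  0.   -0.68] p [ 0.504  -0.2789  0.0148] psi 176.8 F [ 0.5 -0.4  0.2] w 0.06 gf 0.0
(0.5028, -0.2808, 0.2, 170) -> [  0.11  -0.2  -18.52] [0.   0.01 6.82]
(0.531, 0.129, 0.2, 165) -> [ -0.43  40.88 -18.52] [0.000e+00 1.000e-02 1.182e+01]
```

```bash
python3 -m jog '[[0,0,-4,0,0,0,6],[0,0,-9,0,0,0,6],[0,0,-14,0,0,0,6],[0,0,-19,0,0,0,6],[0,5,-20,0,0,8,6],[0,9,-20,0,0,12,6],[0,12,-20,0,0,12,6],[0,12,-20,0,0,12,6]]' |grep -E "pos|force|width"; python3 - <<'E'
from h import *
a=snap('scene');b=snap('top')
C=np.array([.531,.129])
for s,n in((a,'scene'),(b,'top')):
    p=cloud(s);im=s['pixels'].astype(int);d=np.hypot(*np.moveaxis(p[...,:2]-C,-1,0))
    m=(d<.06)&(p[...,2]>.085)&(p[...,2]<.105)
    q=p[m][:,:2].astype('f4')
    if len(q)>5:r=cv2.minAreaRect(q);c=q.mean(0);v=np.linalg.svd(q-c,full_matrices=0)[2][0];print(n,'knob',len(q),r,c,np.degrees(np.arctan2(v[1],v[0]))%180)
    m=(d<.09)&(im[...,2]>im[...,0]+25)&(p[...,2]>.05)&(p[...,2]<.07)
    q=p[m]
    if len(q):
        c=np.array(cv2.minEnclosingCircle(q[:,:2].astype('f4'))[0]);e=c-C;print(n,'cob',len(q),c,np.hypot(*e),np.degrees(np.arctan2(e[1],e[0])))
y=cv2.resize(b['pixels'][150:290,195:455],None,fx=3,fy=3,interpolation=2)
save('c8.png',y)
goto((.531,.129,.2,165))
E
```

```text
ee_pos: [0.5109, -0.156, 0.2154]
wrist_force: [0.8, -0.1, -0.0]
grip_width: 0.06
grip_force: 0.0
scene knob 130 ((0.5313156247138977, 0.12431991100311279), (0.01693682372570038, 0.055561378598213196), 72.02120971679688) [0.5329198  0.12230884] 162.46263
scene cob 70 [0.47764599 0.14218411] 0.05495880962092359 166.11990924748773
top knob 163 ((0.5309897065162659, 0.12861962616443634), (0.016136743128299713, 0.05637586861848831), 71.7400894165039) [0.5297735  0.12837522] 161.86653
top cob 116 [0.47721165 0.14555182] 0.05627742661135351 162.89575753237648
t 14.45 q [-0.55 -0.1  -0.16  1.51 -0.   -0.28] p [ 0.5108 -0.1588  0.2149] psi 164.9 F [-0.7 -0.4  0.3] w 0.0602 gf 0.0
(0.531, 0.129, 0.2, 165) -> [ 5.54 28.31  1.48] [-0.02  0.03 -0.09]
```

View pics/c8.png

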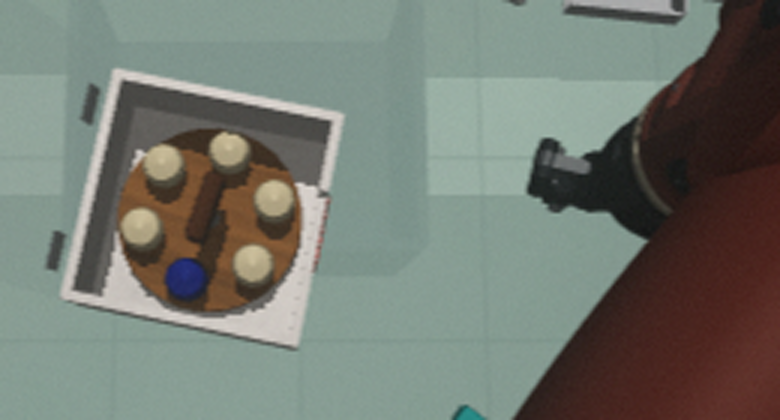

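The caddy is open, cobalt is at top-crop (187,277) and the knob at (205,200) points at it: knob heading 161.8°, target 258.5°, so +96.7°.

```bash
python3 -m jog '[[5.5,28.3,1.5,0,0,3,6],[5.5,28.3,1.5,0,0,3,6],[5.5,28.3,1.5,0,0,3,6],[5.5,28.3,1.5,0,0,3,6],[5.5,28.3,1.5,0,0,3,6],[5.5,28.3,1.5,0,0,3,6],[5.5,28.3,1.5,0,0,3,6],[5.5,28.3,1.5,0,0,3,6]]' >/dev/null; python3 -c "
from h import *
goto((.531,.1286,.076,161.8))"
```

```text
t 15.25 q [-0.   -0.06 -0.15  1.48 -0.    0.31] p [0.5319 0.1282 0.1994] psi 161.9 F [-0.2 -0.5 -0.2] w 0.0601 gf 0.0
(0.531, 0.1286, 0.076, 161.8) -> [ 0.1   0.02 12.34] [-0.03 -0.02  0.07]
```

```bash
python3 -m jog '[[0.1,0,4,0,0,0,6],[0.1,0,8,0,0,0,6],[0.1,0,10,0,0,0,6],[0.1,0,11.5,0,0,0,6],[0.1,0,12.3,0,0,0,6],[0.1,0,12.3,0,0,0,6],[0.1,0,12.3,0,0,0,6],[0.1,0,12.3,0,0,0,6]]' >/dev/null; python3 -c "
from h import *
goto((.531,.1286,.076,161.8))"
```

```text
t 16.05 q [-0.   -0.02 -0.33  1.26  0.    0.32] p [0.5317 0.1287 0.0782] psi 161.8 F [-0.1  0.4  0.7] w 0.06 gf 0.0
(0.531, 0.1286, 0.076, 161.8) -> [ 0.06 -0.03  0.22] [0.04 0.12 0.02]
```

Close on the knob.

```bash
python3 -m jog '[[0,0,0.1,0,0,0,4],[0,0,0.1,0,0,0,3],[0,0,0.1,0,0,0,2],[0,0,0.1,0,0,0,0.8],[0,0,0.1,0,0,0,0.8],[0,0,0.1,0,0,0,0.8],[0,0,0.1,0,0,0,0.8],[0,0,0.1,0,0,0,0.8]]' >/dev/null; python3 -c "
from h import *
goto((.531,.1286,.077,258.5))"
```

```text
t 16.85 q [-0.   -0.02 -0.33  1.26 -0.01  0.32] p [0.53   0.1262 0.0764] psi 161.7 F [ -8.9 -16.6   9.5] w 0.0152 gf 60.3
(0.531, 0.1286, 0.077, 258.5) -> [-0.02  0.26 -0.06] [ -0.25  -0.28 -96.78]
```

The knob grip shows a 19 N side load, so the axis sits about 3 mm toward tool −y. I'll relieve that and start turning.

```bash
python3 -m jog '[[0,-0.2,0,0,0,0,0.8],[0,-0.3,0,0,0,0,0.8],[0,-0.3,0,0,0,-6,0.8],[0,-0.3,0,0,0,-12,0.8],[0,-0.3,0,0,0,-18,0.8],[0,-0.3,0,0,0,-24,0.8],[0,-0.3,0,0,0,-30,0.8],[0,-0.3,0,0,0,-30,0.8]]' >/dev/null; python3 -c "
from h import *
goto((.53,.1255,.077,258.5))"
```

```text
t 17.65 q [-0.01 -0.03 -0.34  1.26 -0.   -0.22] p [0.5299 0.1251 0.0764] psi -168.0 F [-3.7 -5.7  6.3] w 0.0154 gf 60.2
(0.53, 0.1255, 0.077, 258.5) -> [-0.01  0.04 -0.06] [ -0.1   -0.07 -66.49]
```

```bash
python3 -m jog '[[0.1,-0.1,0,0,0,-7,0.8],[0.1,-0.1,0,0,0,-14,0.8],[0.1,-0.1,0,0,0,-21,0.8],[0.1,-0.1,0,0,0,-28,0.8],[0.1,-0.1,0,0,0,-35,0.8],[0.1,-0.1,0,0,0,-42,0.8],[0.1,-0.1,0,0,0,-49,0.8],[0.1,-0.1,0,0,0,-49,0.8]]' >/dev/null; python3 -c "
from h import *
goto((.53,.1255,.077,258.5))"
```

```text
t 18.45 q [-0.01 -0.03 -0.34  1.25 -0.   -1.08] p [0.5308 0.1238 0.0764] psi -119.0 F [ 7.5 -5.8 -0.7] w 0.0148 gf 59.2
(0.53, 0.1255, 0.077, 258.5) -> [-0.11  0.15 -0.06] [ -0.24  -0.02 -17.47]
```

```bash
python3 -m jog '[[0,-0.1,0,0,0,-6,0.8],[0,-0.1,0,0,0,-12,0.8],[0,-0.1,0,0,0,-17.5,0.8],[0,-0.1,0,0,0,-17.5,0.8],[0,-0.1,0,0,0,-17.5,0.8],[0,-0.1,0,0,0,-17.5,0.8],[0,-0.1,0,0,0,-17.5,0.8],[0,-0.1,0,0,0,-17.5,0.8]]' >/dev/null; python3 - <<'E'
from h import *
goto()
s=snap('scene');p=cloud(s);im=s['pixels'].astype(int);C=np.array([.5305,.1270]);d=np.hypot(*np.moveaxis(p[...,:2]-C,-1,0))
top=(d<.16)&(p[...,2]>.094)&(p[...,2]<.104)&(im.min(2)>90)
r=cv2.minAreaRect(p[top][:,:2].astype('f4'));print('rim',r)
m=(d<.09)&(im[...,2]>im[...,0]+25)&(p[...,2]>.05)&(p[...,2]<.07)
q=p[m];c=np.array(cv2.minEnclosingCircle(q[:,:2].astype('f4'))[0]);print(len(q),c)
for A in (C,np.array(r[0])): e=c-A;print(np.hypot(*e),np.degrees(np.arctan2(e[1],e[0])))
save('c9.png',cv2.resize(s['pixels'][70:310,180:400],None,fx=2.4,fy=2.4,interpolation=2))
E
```

```text
t 19.25 q [-0.01 -0.03 -0.34  1.26 -0.   -1.38] p [0.5314 0.1236 0.0764] psi -101.7 F [ 5.5 -4.   0.6] w 0.0155 gf 59.4
rim ((0.5311859250068665, 0.1269620656967163), (0.19583527743816376, 0.19240455329418182), 78.37614440917969)
93 [0.52015412 0.06898669]
0.05892861123714687 -100.11161812704859
0.05901563151585705 -100.77369074880555
```

View pics/c9.png

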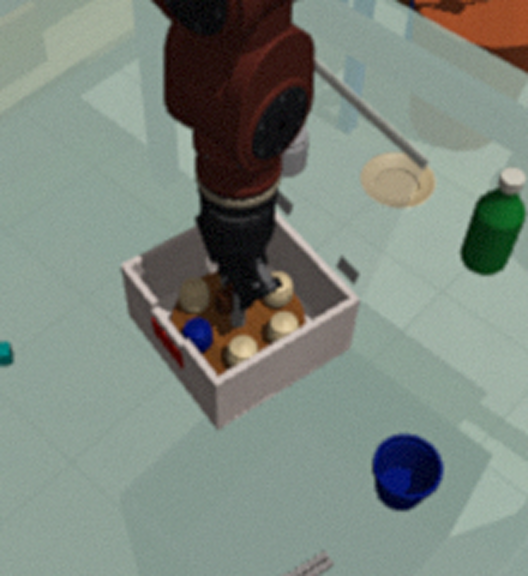

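Cobalt (scene-crop (197,335)) faces the red mark (168,340). The measured heading is −100.8° to −101.7° against −101.5°, the cover still leans back and the grip is firm. One settling call, a numeric check of the pick, then I'll hand in.

```bash
python3 -m jog '[[0,0,0,0,0,0,0.8],[0,0,0,0,0,0,0.8],[0,0,0,0,0,0,0.8],[0,0,0,0,0,0,0.8],[0,0,0,0,0,0,0.8],[0,0,0,0,0,0,0.8],[0,0,0,0,0,0,0.8],[0,0,0,0,0,0,0.8]]' >/dev/null; python3 - <<'E'
from h import *
from bench import close_job
goto()
s=snap('scene');p=cloud(s);im=s['pixels'].astype(int)
m=(abs(p[...,0]-.53)<.13)&(abs(p[...,1]+.28)<.04)&(p[...,2]<.05)&(im[...,0]>im[...,2]+20)
print('pick',m.sum(),np.nanmin(p[m],0),np.nanmax(p[m],0))
print(close_job())
E
```

```text
t 20.1 q [-0.01 -0.03 -0.34  1.26 -0.   -1.38] p [0.5314 0.1236 0.0764] psi -101.7 F [ 5.1 -4.8 -0.8] w 0.0154 gf 59.4
pick 623 [ 0.42790353 -0.29349087 -0.00102467] [ 0.64410866 -0.26825013  0.03263772]
the job is handed in; nothing more can be done
None
```

The job is handed in at about 20 s: the pick raised the cover, which leans back at about 105°; the pick lies flat near where it started, clear of the caddy; the cobalt jar faces the front to within about 1°, with the fingers still gripping the knob; no verdict was returned.

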